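# Take the prism bar out of the left-hand clamp and put it under the dust hood

## Robot

A 6-joint arm with a two-finger parallel gripper is mounted at the origin on the work surface. World frame = base frame: x ahead of the robot, y to its left, z up, the work surface at z = 0. Lengths are in m, angles in rad, forces in N, time in s.
With the tool pointing down it reaches from about 0.25 to 0.725 m from the base axis. Payload 4 kg.
Tool frame: the origin (TCP) lies on the centre line of the jaws, within the pads' length; the fingertips stand ahead of it and the grasp point (between the pads) lies 11 mm behind it (bot.tip_extent is the z of the fingertips in the tool frame, in m); z points along the fingers, y is the direction in which the jaws open and shut (so a half turn about z gives the same grasp; the last joint's range is limited). The gripper opens to 85 mm and grips with 20 to 120 N. Pads are 22 mm wide; open, the fingers measure 114 mm over their backs; the gripper's body (76 mm by 85 mm) begins 54 mm behind the grasp point. The pads swing forward as they close: fully open they stand 13 mm farther back than shut.
Start: joints at [-1.261, 0.241, 0.005, 1.335, 0, 1.571], TCP at [0.152, -0.476, 0.239] pointing down, gripper open.
Joint ranges: [-2.72, 2.72], [-1.05, 1.87], [-1.09, 1.28], [-1.99, 2.15], [-1.42, 1.44], [-3.14, 3.14]. Speed limits (rad/s): [2.79, 2.79, 3.14, 3.14, 3.14, 3.14].

## Interface

Orientations are given as a unit quaternion [x, y, z, w].
In Python, from workcell import bot gives the robot as it stands.
- The arm moves only by the shell command python3 -m jog 'ROWS'. ROWS is JSON, a list that holds one entry, the list of rows, each a list of 7 numbers: the shift along the world's x, y, z in m, then the turn, a rotation vector about the world's x, y, z in degrees, then the closure in counts, from 0 (fully open) to 255 (shut). In form: [[[tx, ty, tz, ax, ay, az, fingers], ...]]. A call has 1 to 10 rows; each row is the pose to reach, as a shift and turn from the pose commanded when the call began; what a row does not reach only later rows make up. A row lasts 1/12 s, in which the tool goes at most 41.7 mm and 7.16 degrees, less where a joint would pass 70% of its speed; a pose out of reach is approached as far as the arm can. A call with a gripper value outside its range is refused whole. The fingers move at their own pace and stop on an object; the grip force is fixed at half the most. Time passes only in rows, so rows that repeat a pose let the fingers close. It gives the time, the measured TCP pose, the force and the opening at its end, in the units of the state.
- bot.get_obs(): the state, without advancing time (a new reading comes with each control period).
- bot.camera(name): name is "scene" or "top" or "wrist"; returns the picture (384x512x3 uint8, blue, green, red); there is no depth.
- bot.camera_model(name): a dict with "K" (3x3 intrinsics, pixels), "k1" (the pictures are not rectified: a ray, as slopes to the right and down, at radius r is drawn at 1 + k1 r^2 times it, then the intrinsics apply), "T" (4x4, takes a point from camera to world coordinates). Camera axes: x right, y down, z forward; pixel columns grow to the right and rows downward; lengths in m; the calibration is good to about 2 mm. A picture is of the moment at which its call begins: read the wrist's pose just before it. camera_model takes no time and is no camera call; for the wrist camera it gives the pose at the moment of the call.
- bot.job_done(): hands the job in, once; it reports no verdict.
The state is a dict: "clock": time; "joint_pos": joint angles; "joint_vel": joint speeds; "tau": joint torques, N m; "eef_pos": TCP position; "tool_rot": TCP orientation; "ft_force": force on the tool from outside, world axes, zero at the start; "ft_torque": the same for the moment, N m; "grip_width": finger opening in m.
Only numpy, scipy, OpenCV 4.12 (cv2) and the standard library are available. Lean on these libraries where they do the work, as an engineer would, in place of code of your own. Each camera call takes 0.05 s, during which the arm holds its last target. There are 200 camera calls.

## Task

Shut the rinse cock fully, its yellow handle square across the pipe, then undo the clamp's red bar nut, which has a left-hand thread, all the way to its stop, and only then draw the white-ended prism bar straight out from under the strap. Lay the bar on the blue felt pad and let go, then take it again the other way and slide it green end first under the dust hood until it meets the end stop, lying flat. Leave the cock shut and the clamp undone, and do not push the other things about.

Things in the scene. Friction and masses are not known exactly. Their poses are not given: they have to be found in the camera images.
- block: The prism bar: rectangular green glass bar, 140 (x) x 40 x 30 high, about 0.38 kg, the last 40 mm at its +x end painted white. Origin: centre of its underside; z up. It starts flat on the fixture, its x along the fixture's x (within 0.02 rad): white end (+x) under the strap, green end (-x) free.
- block_tip (a point): Centre of the green (-x) end face of the prism bar, 70 mm from its centre, 15 mm above its underside.
- fixture: Grey clamp fixture, fixed. Base plate 12 thick, x -60 to 165, y +-45. Origin: on the table below the middle of the clamped bar, which rests on the plate (12 above the table) at x -70 to 70, y 0. From x = 5 to 75 cheeks (38 high) stand 5 mm off both sides of the bar, with an end stop at x = 73: the bar comes out straight along -x. Screw and nut: x = 115, y = 0.
- strap: Steel clamp strap, 160 x 50 x 14, covering the fixture from its x = 0 to 160. Origin: on its underside at the end over the bar's middle, 42 above the table when tight. It presses on the white half of the bar, so only the green half (fixture x below 0) can be reached; it rises straight up as the nut is undone.
- nut_grip (a point): Middle of the red bar of the clamp's bar nut, on its vertical screw axis. The bar is 90 long (this point's x axis), 16 wide, 20 high; this point is 90 above the table when tight and rises 6 mm per radian with the strap (to 106). Below the bar is a thin 15 mm stem for 16 mm and then a 44 mm wide, 8 mm thick washer on the strap.
- nut (a joint): Turn of the bar nut, rad: 0 tight (hard stop), growing clockwise seen from above, to a hard stop at 2.6, strap fully raised by 15.6 mm. Left-hand thread: clockwise loosens and lifts the strap, anticlockwise only tightens. Friction about 0.12 N m; stays where it is left.
- pad: Blue felt pad fixed on the table, 170 (its x) x 100 (its y) x 4 thick. Origin: centre of its underside, on the table.
- hood: Wooden tray with a dust hood, fixed. Origin: centre of the tray's underside; +x is the way in. Tray floor 160 (x) x 72 (y), its top 8 above the table. From x = 0 (mouth) to 80: side walls 58 apart inside and a clear roof with 44 headroom (top 56 above the table); end stop face at x = 74. From x = -80 to 0 the tray is open, without walls.
- cock: Rinse-water cock: a copper pipe 20 thick and 96 long along its y axis, bent down into the table at both ends, with a brass valve body in its middle, all below 42 mm apart from the stem. Fixed. Origin on the table below the stem.
- valve_hinge (a point): Point on the vertical axis of the cock's yellow handle, at the handle's mid height, 53 above the table.
- valve_grip (a point): Point on the yellow cock handle 88 mm from its axis, mid height (53 above the table). The handle is a bar 16 wide and 14 high that reaches 105 from the axis; it points along this point's -y axis.
- valve (a joint): Turn of the cock's handle, rad: 0 open, in line with the pipe (towards the cock's -y), growing clockwise seen from above to pi/2, shut, square across the pipe (towards the cock's -x) on a hard stop. Starts at 0 to 0.25. Needs 2 to 3 N at the grip point; stays where it is left.
- jar: Bystander: squat amber jar with a black lid, 72 diameter, 66 high, origin under its centre.
- prism_a: Bystander: small pale green roof-topped prism block, 66 x 44 x 42 high, origin under its centre.
- prism_b: Bystander: another pale green prism block of the same size.
- weight: Bystander: brass weight with a knob, 64 diameter, 56 high, origin under its centre.
- caliper: Bystander: nickel caliper lying flat, 170 long (its x), jaws reaching 50 to its +y side, 8 high.
- lap: Bystander: round iron polishing lap with a black pitch face, 150 diameter, 33 high.
- brass_tool: Bystander: lapping tool standing on its brass disc (68 diameter), wooden handle up, 106 high.
Things that resemble listed ones, but are neither listed nor needed, are in the scene too. Several things have the shape of the block; the one meant has the colours described above. Several things look just like the pad: the one meant starts farthest from the robot's base.

How it is judged:
By the outcome, as a careful person would: the job done as asked, in the order asked, and still so for the second after the job is handed in, with the robot touching nothing.
It also fails if it takes over 72 s, if anything falls off the work surface, if the arm or the gripper's body presses on something with over 40 N, if the wrist force passes 120 N, or if a joint passes its speed limit or range.

## Working session

There is one attempt and no reset: what is moved stays moved. The work goes in short steps, Python scripts to look and compute and a shell command to move; the robot and the scene stay as the last step left them, time stands still between calls to the robot, and variables do not carry over. Pictures are saved under pics/ and viewed, about 8 in all and at most 12, crops included, and the job is handed in when it is done.

```bash
ls; mkdir -p pics; cat > h.py <<'E'
import numpy as np, cv2
from workcell import bot
def ray(m,u,v):
    K=np.array(m["K"]);k=m["k1"];T=np.array(m["T"])
    d=np.array([(u-K[0,2])/K[0,0],(v-K[1,2])/K[1,1]]);s=d.copy()
    for _ in range(20): s=d/(1+k*(s@s))
    return T[:3,3],T[:3,:3]@np.array([s[0],s[1],1])
def onz(m,u,v,z):
    o,d=ray(m,u,v);return o+d*(z-o[2])/d[2]
def px(m,p):
    K=np.array(m["K"]);T=np.array(m["T"]);c=T[:3,:3].T@(np.array(p)-T[:3,3]);s=c[:2]/c[2];s=s*(1+m["k1"]*(s@s))
    return K[0,0]*s[0]+K[0,2],K[1,1]*s[1]+K[1,2]
E
python3 - <<'E'
from h import *
for n in("top","scene"):
    cv2.imwrite(f"pics/{n}0.png",bot.camera(n) if n!="top" else cv2.resize(bot.camera(n),(800,600)))
    m=bot.camera_model(n);print(n,np.round(m["T"],3).tolist(),np.round(m["K"],1).tolist(),m["k1"])
o=bot.get_obs();print(o["clock"],o["eef_pos"],o["tool_rot"],bot.tip_extent,o["grip_width"])
E
```

```text
pics
top [[0.027, -0.998, 0.059, 0.361], [-0.999, -0.028, -0.018, 0.015], [0.019, -0.058, -0.998, 1.656], [0.0, 0.0, 0.0, 1.0]] [[485.6, 0.0, 257.5], [0.0, 485.6, 186.3], [0.0, 0.0, 1.0]] 0.0477974481309061
scene [[-0.418, 0.545, -0.727, 1.394], [0.909, 0.26, -0.327, 0.411], [0.011, -0.797, -0.604, 0.891], [0.0, 0.0, 0.0, 1.0]] [[437.8, 0.0, 249.1], [0.0, 437.8, 186.8], [0.0, 0.0, 1.0]] -0.11437156463282556
0.1 [ 0.15226411 -0.47567342  0.23849751] [ 9.88025029e-01  1.54290755e-01 -1.57739527e-04 -9.38571921e-04] 0.008 0.08512194457481383
```

View pics/top0.png

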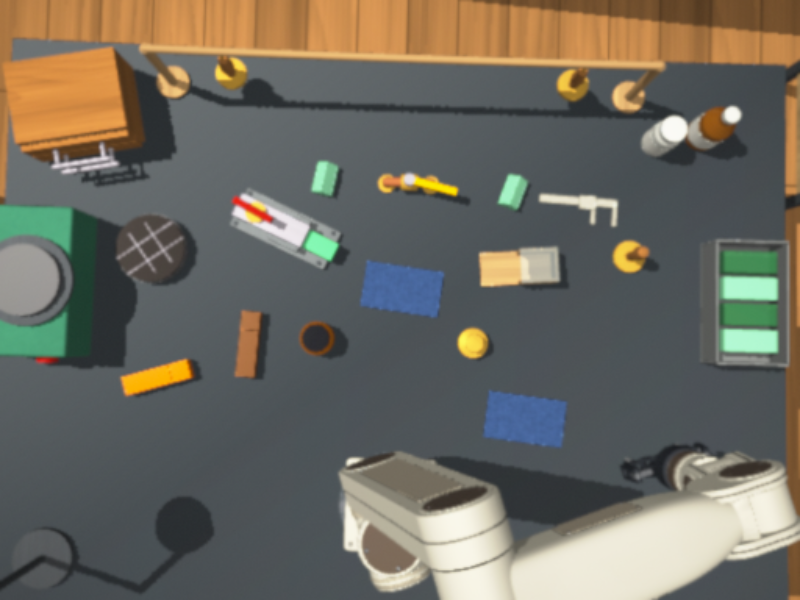

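View pics/scene0.png

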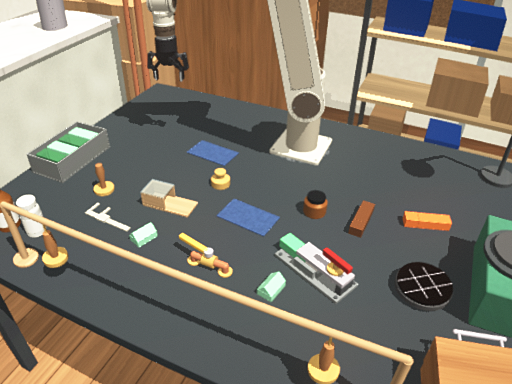

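The top picture (shown at 1.5625x) has these items:
- Clamp at (285,228), with the red bar at (252,209) and the green bar end at (322,246).
- Cock axis at (410,182), handle pointing right to (457,190).
- Far pad at (402,288), which is the target.
- Hood at (520,267), mouth to the left.

Next I'll measure these with colour masks.

```bash
python3 - <<'E'
from h import *
m=bot.camera_model("top");im=cv2.imread("pics/top0.png");im=cv2.resize(im,(512,384),interpolation=cv2.INTER_AREA)
hsv=cv2.cvtColor(im,cv2.COLOR_BGR2HSV)
def find(name,lo,hi,box,z):
    x0,y0,x1,y1=[int(b/1.5625) for b in box]
    k=np.zeros(im.shape[:2],np.uint8);k[y0:y1,x0:x1]=cv2.inRange(hsv,lo,hi)[y0:y1,x0:x1]
    c=max(cv2.findContours(k,0,2)[0],key=cv2.contourArea);r=cv2.minAreaRect(c)
    b=np.array([onz(m,*p,z)[:2] for p in cv2.boxPoints(r)])
    e=[b[1]-b[0],b[2]-b[1]];L=[np.linalg.norm(q) for q in e];a=e[int(np.argmax(L))]
    print(name,"c",b.mean(0).round(3),"size",np.round(L,3),"yaw",round(np.degrees(np.arctan2(a[1],a[0]))%180,1))
find("red",(0,120,80),(8,255,255),(225,185,285,225),.1)
find("red2",(172,120,80),(180,255,255),(225,185,285,225),.1)
find("green",(40,60,60),(85,255,255),(290,220,350,270),.042)
find("pad",(95,80,40),(125,255,255),(350,250,450,325),.004)
find("yellow",(22,150,100),(34,255,255),(400,165,470,205),.06)
find("hood",(8,40,80),(28,255,255),(470,240,527,295),.008)
find("fix",(0,0,70),(180,60,255),(220,180,350,275),.04)
for n,p,z in(("flL",(387,183),.03),("flR",(434,186),.03),("stem",(409,180),.06),("hoodTL",(523,247),.056),("TR",(558,247),.056),("BR",(559,283),.056),("BL",(523,285),.056)):
    print(n,onz(m,p[0]/1.5625,p[1]/1.5625,z).round(3))
cv2.imwrite("pics/crop1.png",cv2.resize(im[100:200,140:370],(800,348),interpolation=cv2.INTER_CUBIC))
E
```

```text
red c [0.613 0.302] size [0.016 0.09 ] yaw 63.8Traceback (most recent call last):
  File "<stdin>", line 12, in <module>
  File "<stdin>", line 7, in find
ValueError: max() iterable argument is empty
```

```bash
python3 - <<'E'
from h import *
m=bot.camera_model("top");im=bot.camera("top")
hsv=cv2.cvtColor(im,cv2.COLOR_BGR2HSV)
def find(name,lo,hi,box,z):
    x0,y0,x1,y1=[int(b/1.5625) for b in box]
    k=np.zeros(im.shape[:2],np.uint8);k[y0:y1,x0:x1]=cv2.inRange(hsv,lo,hi)[y0:y1,x0:x1]
    cs=cv2.findContours(k,0,2)[0]
    if not cs: return print(name,"none")
    c=max(cs,key=cv2.contourArea);r=cv2.minAreaRect(c)
    b=np.array([onz(m,*p,z)[:2] for p in cv2.boxPoints(r)])
    e=[b[1]-b[0],b[2]-b[1]];L=[np.linalg.norm(q) for q in e];a=e[int(np.argmax(L))]
    print(name,"c",b.mean(0).round(3),"size",np.round(L,3),"yaw",round(np.degrees(np.arctan2(a[1],a[0]))%180,1))
find("red",(0,120,80),(8,255,255),(225,185,285,225),.1)
find("green",(40,60,60),(85,255,255),(290,220,350,270),.042)
find("pad",(95,80,40),(125,255,255),(350,250,450,325),.004)
find("yellow",(22,150,100),(34,255,255),(412,165,470,205),.06)
find("hood",(8,40,80),(28,255,255),(470,240,527,295),.008)
find("fix",(0,0,70),(180,60,255),(220,180,350,275),.04)
for n,p,z in(("flL",(387,183),.03),("flR",(434,186),.03),("stem",(409,180),.06),("hoodTL",(523,247),.056),("TR",(558,247),.056),("BR",(559,283),.056),("BL",(523,285),.056)):
    print(n,onz(m,p[0]/1.5625,p[1]/1.5625,z).round(3))
cv2.imwrite("pics/crop1.png",cv2.resize(im[100:200,140:370],(800,348),interpolation=cv2.INTER_CUBIC))
E
```

```text
red c [0.613 0.302] size [0.016 0.09 ] yaw 63.8
green c [0.549 0.164] size [0.045 0.073] yaw 65.0
pad c [ 0.464 -0.012] size [0.103 0.174] yaw 83.2
yellow c [ 0.681 -0.078] size [0.02  0.093] yaw 76.9
hood c [ 0.515 -0.23 ] size [0.104 0.079] yaw 96.2
fix c [0.587 0.243] size [0.201 0.276] yaw 91.9
flL [0.69  0.026 0.03 ]
flR [ 0.686 -0.076  0.03 ]
stem [ 0.692 -0.021  0.06 ]
hoodTL [ 0.556 -0.267  0.056]
TR [ 0.558 -0.341  0.056]
BR [ 0.482 -0.344  0.056]
BL [ 0.475 -0.268  0.056]
```

View pics/crop1.png

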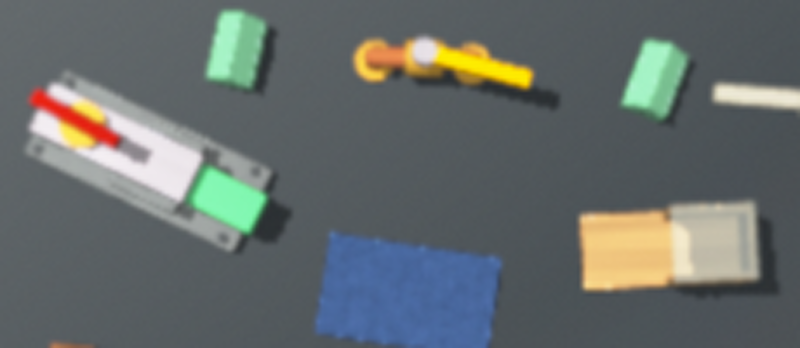

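The cock handle is about 13° past in-line, with its axis near (0.692,-0.023). The fixture yaw is about 65°. I'll go behind the handle with the fingers shut.

```bash
python3 -m jog '[[[0.553,0.358,-0.02,0,0,59,255],[0.553,0.358,-0.02,0,0,59,255],[0.553,0.358,-0.02,0,0,59,255],[0.553,0.358,-0.02,0,0,59,255],[0.553,0.358,-0.02,0,0,59,255],[0.553,0.358,-0.02,0,0,59,255],[0.553,0.358,-0.02,0,0,59,255],[0.553,0.358,-0.02,0,0,59,255],[0.553,0.358,-0.02,0,0,59,255],[0.553,0.358,-0.02,0,0,59,255]]]'
python3 -c "
from h import *
o=bot.get_obs();print(o['clock'],o['eef_pos'],o['tool_rot'],np.degrees(o['joint_pos']).round(1))"
```

```text
clock: 0.98
eef_pos: [0.5033, -0.2483, 0.2263]
tool_rot: [0.784, 0.621, -0.0, -0.0]
ft_force: [0.0, -0.1, -0.2]
grip_width: -0.0005
0.9833 [ 0.50333929 -0.24826175  0.22629522] [ 7.83531666e-01  6.21351788e-01 -1.81580716e-04 -2.24817886e-04] [-26.2  21.1   8.5  77.4  -0.   76.9]
```

```bash
python3 -m jog '[[[0.202,0.130,-0.08,0,0,0,255],[0.202,0.130,-0.08,0,0,0,255],[0.202,0.130,-0.08,0,0,0,255],[0.202,0.130,-0.08,0,0,0,255],[0.202,0.130,-0.08,0,0,0,255],[0.202,0.130,-0.08,0,0,0,255],[0.202,0.130,-0.08,0,0,0,255],[0.202,0.130,-0.08,0,0,0,255]]]'
python3 - <<'E'
from h import *
m=bot.camera_model("wrist");w=bot.camera("wrist");t=bot.camera("top")
print(np.round(m["T"],3).tolist(),np.round(m["K"],0).tolist())
cv2.imwrite("pics/w1.png",np.hstack([w,]))
hsv=cv2.cvtColor(w,cv2.COLOR_BGR2HSV);k=cv2.inRange(hsv,(22,150,100),(34,255,255))
for c in cv2.findContours(k,0,2)[0]:
    if cv2.contourArea(c)>300:
        b=np.array([onz(m,*p,.06)[:2] for p in cv2.boxPoints(cv2.minAreaRect(c))]);print(b.round(3).tolist())
E
```

```text
clock: 1.65
eef_pos: [0.704, -0.1173, 0.1418]
tool_rot: [0.783, 0.622, -0.002, -0.002]
ft_force: [-0.2, -0.8, 0.2]
grip_width: -0.0
[[0.974, -0.217, -0.068, 0.72], [-0.227, -0.938, -0.263, -0.051], [-0.007, 0.271, -0.962, 0.276], [0.0, 0.0, 0.0, 1.0]] [[269.0, 0.0, 259.0], [0.0, 269.0, 190.0], [0.0, 0.0, 1.0]]
[[0.689, -0.004], [0.723, -0.011], [0.701, -0.128], [0.661, -0.121]]
```

View pics/w1.png

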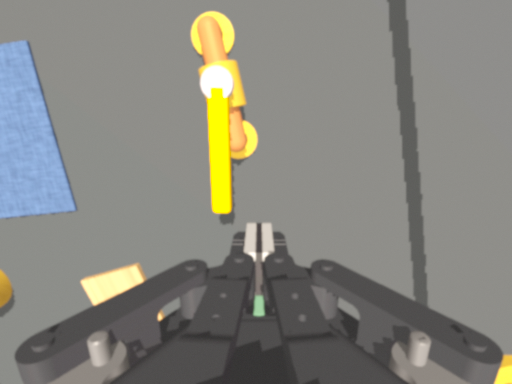

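The wrist view shows the stem at (217,82), the handle end at (221,212), and the pipe flanges at (213,35) and (240,139).

```bash
python3 - <<'E'
from h import *
m=bot.camera_model("wrist")
for n,p,z in(("stem",(217,82),.062),("end",(221.5,213),.06),("endlow",(221.5,213),.053),("f1",(213,35),.003),("f2",(240,139),.003)):print(n,onz(m,*p,z).round(4))
E
```

```text
stem [ 0.6937 -0.0233  0.062 ]
end [ 0.6685 -0.1267  0.06  ]
endlow [ 0.6669 -0.129   0.053 ]
f1 [0.6942 0.0254 0.003 ]
f2 [ 0.6949 -0.0728  0.003 ]
```

```bash
python3 -m jog '[[[0,0,-0.04,0,0,0,255],[0,0,-0.08,0,0,0,255],[0,0,-0.093,0,0,0,255],[0,0,-0.093,0,0,0,255],[-0.017,0.004,-0.093,0,0,-7,255],[-0.034,0.009,-0.093,0,0,-14,255],[-0.045,0.014,-0.093,0,0,-21,255],[-0.055,0.018,-0.093,0,0,-28,255],[-0.067,0.027,-0.093,0,0,-35,255],[-0.078,0.038,-0.093,0,0,-42,255]]]'
python3 -m jog '[[[-0.007,0.009,0,0,0,-7,255],[-0.013,0.019,0,0,0,-14,255],[-0.016,0.027,0,0,0,-18,255],[-0.018,0.034,0,0,0,-18,255],[-0.018,0.037,0,0,0,-18,255],[-0.018,0.039,0,0,0,-18,255]]]'
python3 - <<'E'
from h import *
m=bot.camera_model("wrist");w=bot.camera("wrist");t=bot.camera("top")
cv2.imwrite("pics/w2.png",np.hstack([cv2.resize(w,(400,300)),cv2.resize(t[80:170,215:335],(400,300),interpolation=cv2.INTER_CUBIC)]))
E
```

```text
clock: 2.58
eef_pos: [0.6274, -0.0855, 0.0584]
tool_rot: [0.956, 0.294, 0.003, 0.003]
ft_force: [0.2, -3.3, 0.2]
grip_width: 0.0
clock: 3.08
eef_pos: [0.6093, -0.0436, 0.0564]
tool_rot: [0.989, 0.146, 0.002, 0.001]
ft_force: [-1.3, -2.6, 3.8]
grip_width: -0.0004
```

View pics/w2.png

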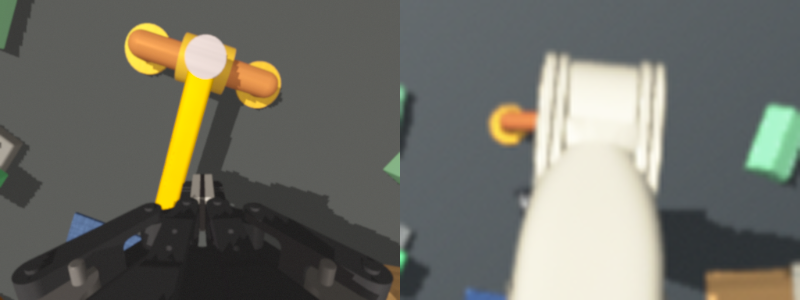

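The handle runs from the stem at (205,57) to about (172,190) in the left half. The push force is only about 3 N, so it's probably not on the stop yet. I'll measure the angle and push on.

```bash
cat > ang.py <<'E'
from h import *
m=bot.camera_model("wrist");w=bot.camera("wrist")
k=cv2.inRange(cv2.cvtColor(w,cv2.COLOR_BGR2HSV),(24,150,100),(34,255,255))
c=max(cv2.findContours(k,0,2)[0],key=cv2.contourArea)
P=np.array([onz(m,*p,.06)[:2] for p in np.argwhere(cv2.drawContours(np.zeros_like(k),[c],0,255,-1)>0)[:,::-1].astype(float)])
P=P[(P[:,0]<.672)&(P[:,0]>.60)]
bx=[(x,P[abs(P[:,0]-x)<.002][:,1].mean()) for x in np.arange(.625,.67,.005) if (abs(P[:,0]-x)<.002).sum()>3]
print(np.round(bx,4).tolist());f=np.polyfit(*np.array(bx).T,1);print("yaw from -x deg",np.degrees(np.arctan(f[0])))
E
python3 ang.py
python3 -m jog '[[[0,0.003,0,0,0,0,255],[0,0.006,0,0,0,0,255],[0,0.009,0,0,0,0,255],[0,0.012,0,0,0,0,255],[0,0.012,0,0,0,0,255]]]'; python3 ang.py
```

```text
[[0.625, -0.0208], [0.63, -0.0208], [0.635, -0.0209], [0.64, -0.0208], [0.645, -0.0208], [0.65, -0.0208], [0.655, -0.0207], [0.66, -0.0207], [0.665, -0.0207], [0.67, -0.0207]]
yaw from -x deg 0.24176158191302183
clock: 3.65
eef_pos: [0.6089, -0.0405, 0.0544]
tool_rot: [0.99, 0.142, -0.001, 0.01]
ft_force: [-1.2, -25.2, 5.5]
grip_width: 0.0
[[0.625, -0.0197], [0.63, -0.0197], [0.635, -0.0198], [0.64, -0.0199], [0.645, -0.0199], [0.65, -0.02], [0.655, -0.02], [0.66, -0.02], [0.665, -0.0201], [0.67, -0.0202]]
yaw from -x deg -0.6194304495359635
```

The handle has met the hard stop (25 N) and lies square to within 1°. I'll back off, rise and go to the nut, turning the wrist +227° on the way so the clockwise stroke fits joint 6's range.

```bash
python3 -m jog '[[[0,-0.03,0,0,0,0,255],[0,-0.035,0.02,0,0,0,255],[0,-0.035,0.06,0,0,7,255],[0,-0.02,0.10,0,0,14,200],[0,0.02,0.15,0,0,21,100],[0,0.06,0.15,0,0,28,0],[0,0.10,0.15,0,0,35,0],[0,0.14,0.15,0,0,42,0],[0,0.18,0.15,0,0,49,0],[0,0.22,0.15,0,0,56,0]]]'
python3 -m jog '[[[0,0.04,0,0,0,7,0],[0,0.08,0,0,0,14,0],[0,0.11,0,0,0,21,0],[0,0.11,0,0,0,28,0],[0,0.11,0,0,0,35,0],[0,0.11,0,0,0,42,0],[0,0.11,0,0,0,49,0],[0,0.11,0,0,0,56,0],[0,0.11,0,0,0,63,0],[0,0.11,0,0,0,70,0]]]'
python3 -m jog '[[[0,0,0,0,0,7,0],[0,0,0,0,0,14,0],[0,0,0,0,0,21,0],[0,0,0,0,0,28,0],[0,0,0,0,0,35,0],[0,0,0,0,0,42,0],[0,0,0,0,0,49,0],[0,0,0,0,0,56,0],[0,0,0,0,0,63,0],[0,0,0,0,0,70,0]]]'
python3 - <<'E'
from h import *
o=bot.get_obs();print(np.degrees(o['joint_pos']).round(1))
m=bot.camera_model("wrist");w=bot.camera("wrist");t=bot.camera("top")
cv2.imwrite("pics/w3.png",w);cv2.imwrite("pics/t3.png",t)
print(np.round(m["T"],3).tolist())
E
```

```text
clock: 4.53
eef_pos: [0.6076, 0.1833, 0.2033]
tool_rot: [0.803, 0.596, 0.0, -0.001]
ft_force: [0.7, -0.8, -1.2]
grip_width: 0.0832
clock: 5.37
eef_pos: [0.6075, 0.2915, 0.2024]
tool_rot: [0.316, 0.949, 0.0, -0.001]
ft_force: [-0.2, 0.1, 0.0]
grip_width: 0.0855
clock: 6.2
eef_pos: [0.6075, 0.2914, 0.2024]
tool_rot: [-0.285, 0.958, 0.001, -0.001]
ft_force: [0.5, -1.1, 0.3]
grip_width: 0.0855
[25.6 35.4 27.8 82.5  0.1 -7.6]
[[-0.546, 0.808, 0.224, 0.551], [0.838, 0.525, 0.148, 0.253], [0.002, 0.268, -0.963, 0.336], [0.0, 0.0, 0.0, 1.0]]
```

View pics/w3.png

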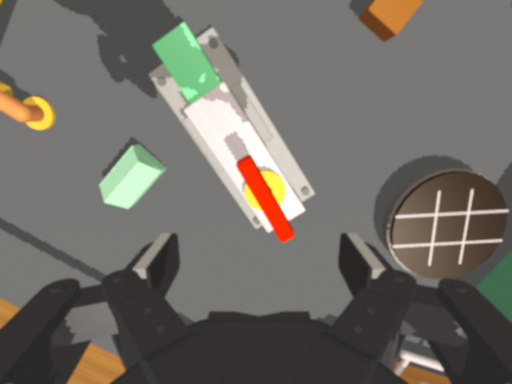

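```bash
cat > w.py <<'E'
from h import *
def rect(m,w,lo,hi,z,mn=400,near=None):
    k=cv2.morphologyEx(cv2.inRange(cv2.cvtColor(w,cv2.COLOR_BGR2HSV),lo,hi),cv2.MORPH_OPEN,np.ones((3,3)))
    for c in cv2.findContours(k,0,2)[0]:
        if cv2.contourArea(c)<mn: continue
        P=np.array([onz(m,*p,z)[:2]*1000 for p in c[:,0].astype(float)],np.float32)
        b=cv2.boxPoints(cv2.minAreaRect(P));e=[b[1]-b[0],b[2]-b[1]];L=[np.linalg.norm(q) for q in e];a=e[int(np.argmax(L))]
        print("c",b.mean(0).round(1),"size",np.round(L,1),"yaw",round(np.degrees(np.arctan2(a[1],a[0]))%180,1))
E
python3 - <<'E'
from w import *
m=bot.camera_model("wrist");w=cv2.imread("pics/w3.png")
print("red");rect(m,w,(0,150,120),(5,255,255),.1)
print("green");rect(m,w,(50,90,60),(80,255,255),.042)
for n,p,z in(("washer",(265,188),.064),("fixTL",(151,74),.012),("fixTR",(212,29),.012),("fixBR",(313,192),.012),("fixBL",(256,229),.012)):print(n,onz(m,*p,z).round(4))
E
```

```text
red
green
c [568.5 630.6] size [ 44.4 107.1] yaw 48.0
c [546. 165.] size [40.1 65.5] yaw 65.3
washer [0.6082 0.2992 0.064 ]
fixTL [0.5771 0.1276 0.012 ]
fixTR [0.501  0.1626 0.012 ]
fixBR [0.591  0.3614 0.012 ]
fixBL [0.6719 0.3282 0.012 ]
```

```bash
python3 - <<'E'
from w import *
m=bot.camera_model("wrist");w=cv2.imread("pics/w3.png")
print(cv2.cvtColor(w,cv2.COLOR_BGR2HSV)[200,266])
for lo,hi in(((0,150,90),(10,255,255)),((170,150,90),(180,255,255))):rect(m,w,lo,hi,.1,200)
for p in((246,162),(286,238)):print(onz(m,*p,.1).round(4))
E
```

```text
[  6 255 255]
c [609.9 300.8] size [16.2 89.2] yaw 61.7
[0.5896 0.266  0.1   ]
[0.6313 0.3373 0.1   ]
```

The red bar is centred at (0.610,0.301), yaw about 62.5°. Next I'll descend on it and grip.

```bash
python3 -m jog '[[[0.0025,0.0095,-0.02,0,0,7,60],[0.0025,0.0095,-0.05,0,0,14,100],[0.0025,0.0095,-0.08,0,0,21,100],[0.0025,0.0095,-0.11,0,0,28,100],[0.0025,0.0095,-0.12,0,0,29.5,100],[0.0025,0.0095,-0.12,0,0,29.5,100]]]'
python3 - <<'E'
from h import *
cv2.imwrite("pics/w4.png",bot.camera("wrist"))
E
python3 -m jog '[[[0,0,0,0,0,0,180],[0,0,0,0,0,0,255],[0,0,0,0,0,0,255],[0,0,0,0,0,0,255],[0,0,0,0,0,0,255],[0,0,0,0,0,0,255]]]'
```

```text
clock: 6.8
eef_pos: [0.6073, 0.2991, 0.0782]
tool_rot: [-0.516, 0.857, 0.001, -0.005]
ft_force: [0.5, -0.4, -1.4]
grip_width: 0.0519
clock: 7.35
eef_pos: [0.6109, 0.3013, 0.086]
tool_rot: [-0.517, 0.856, 0.001, 0.002]
ft_force: [-3.4, 1.3, 6.3]
grip_width: 0.0152
```

```bash
python3 - <<'E'
from h import *
o=bot.get_obs();print(o['ft_torque'],np.degrees(o['joint_pos']).round(1))
E
```

```text
[ 0.34009851  0.62465608 -0.00611341] [ 26.2  39.5  17.6  67.9   0.1 -36. ]
```

```bash
python3 -m jog '[[[0,0,0.0007,0,0,-7,255],[0,0,0.0015,0,0,-14,255],[0,0,0.0022,0,0,-21,255],[0,0,0.0029,0,0,-28,255],[0,0,0.0037,0,0,-35,255],[0,0,0.0044,0,0,-42,255],[0,0,0.0051,0,0,-49,255],[0,0,0.0059,0,0,-56,255],[0,0,0.0066,0,0,-63,255],[0,0,0.0073,0,0,-70,255]]]'
python3 -c "
from h import *
o=bot.get_obs();print(o['ft_torque'])"
python3 -m jog '[[[0,0,0.0007,0,0,-7,255],[0,0,0.0015,0,0,-14,255],[0,0,0.0022,0,0,-21,255],[0,0,0.0029,0,0,-28,255],[0,0,0.0037,0,0,-35,255],[0,0,0.0044,0,0,-42,255],[0,0,0.0051,0,0,-49,255],[0,0,0.0059,0,0,-56,255],[0,0,0.0066,0,0,-63,255],[0,0,0.0073,0,0,-70,255]]]'
python3 -m jog '[[[0,0,0.0004,0,0,-4,255],[0,0,0.0008,0,0,-8,255],[0,0,0.001,0,0,-11,255],[0,0,0.001,0,0,-13,255],[0,0,0.001,0,0,-13,255]]]'
python3 -c "
from h import *
o=bot.get_obs();print(o['ft_torque'],np.degrees(o['joint_pos']).round(1))"
```

```text
clock: 8.18
eef_pos: [0.6104, 0.3022, 0.0933]
tool_rot: [0.07, 0.998, 0.002, 0.001]
ft_force: [-4.5, 3.5, 6.4]
grip_width: 0.015
[0.548279   0.81843825 0.17249181]
clock: 9.02
eef_pos: [0.6111, 0.3031, 0.1006]
tool_rot: [0.629, 0.777, 0.003, -0.001]
ft_force: [-1.6, 6.6, 4.3]
grip_width: 0.015
clock: 9.43
eef_pos: [0.6114, 0.3022, 0.1014]
tool_rot: [0.71, 0.704, 0.002, 0.0]
ft_force: [-1.4, 3.8, 6.7]
grip_width: 0.0149
[0.48835251 0.10003231 1.87533095] [2.630e+01 3.890e+01 1.890e+01 6.970e+01 1.000e-01 1.167e+02]
```

The torque rose to 1.9 N m after about 152° with a 15.4 mm rise, so the nut is on its undone stop. I'll release it, rise, and move above the green half of the bar.

```bash
python3 -m jog '[[[0,0,0,0,0,0,80],[0,0,0,0,0,0,60],[0,0,0,0,0,0,60],[0,0,0,0,0,0,60],[0,0,0.04,0,0,0,60],[0,0,0.08,0,0,0,60],[-0.01,-0.03,0.10,0,0,-7,60],[-0.03,-0.06,0.10,0,0,-14,60],[-0.05,-0.1,0.10,0,0,-21,60],[-0.07,-0.13,0.10,0,0,-25,60]]]'
python3 -m jog '[[[0,-0.02,0,0,0,0,60],[0,-0.02,0,0,0,0,60],[0,-0.02,0,0,0,0,60]]]'
python3 - <<'E'
from w import *
m=bot.camera_model("wrist");w=bot.camera("wrist");cv2.imwrite("pics/w5.png",w);cv2.imwrite("pics/t5.png",bot.camera("top"))
print("green");rect(m,w,(50,90,60),(80,255,255),.042)
print("red");rect(m,w,(0,150,90),(10,255,255),.116)
E
```

```text
clock: 10.27
eef_pos: [0.5402, 0.1681, 0.1994]
tool_rot: [0.849, 0.529, 0.0, 0.001]
ft_force: [1.6, -1.5, -0.9]
grip_width: 0.0656
clock: 10.52
eef_pos: [0.5406, 0.1487, 0.1996]
tool_rot: [0.848, 0.53, 0.0, 0.0]
ft_force: [1.4, -0.0, 0.3]
grip_width: 0.0653
green
c [547.8 164.4] size [40.4 66.3] yaw 64.0
red
c [612.8 268.2] size [28.2 17.1] yaw 97.0
```

View pics/w5.png

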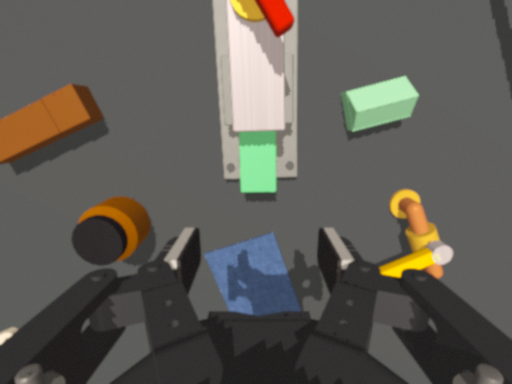

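Joint check from w5: the green bar end is at (258,160), the strap has risen, and the handle is still across the pipe. Next I'll descend and grip.

```bash
python3 -m jog '[[[0.001,0.002,-0.04,0,0,0,60],[0.001,0.002,-0.08,0,0,0,60],[0.001,0.002,-0.12,0,0,0,60],[0.001,0.002,-0.15,0,0,0,60],[0.001,0.002,-0.165,0,0,0,60],[0.001,0.002,-0.172,0,0,0,60],[0.001,0.002,-0.172,0,0,0,60],[0.001,0.002,-0.172,0,0,0,120],[0.001,0.002,-0.172,0,0,0,180],[0.001,0.002,-0.172,0,0,0,255]]]'
python3 -m jog '[[[0,0,0,0,0,0,255],[0,0,0,0,0,0,255],[0,0,0,0,0,0,255]]]'
```

```text
clock: 11.45
eef_pos: [0.5432, 0.153, 0.0293]
tool_rot: [0.847, 0.532, 0.002, 0.0]
ft_force: [-0.0, 1.3, -1.8]
grip_width: 0.039
clock: 11.7
eef_pos: [0.5431, 0.153, 0.0292]
tool_rot: [0.847, 0.532, 0.002, 0.0]
ft_force: [-0.2, 2.0, 7.5]
grip_width: 0.0387
```

```bash
python3 -m jog '[[[-0.004,-0.009,0.002,0,0,0,255],[-0.013,-0.027,0.003,0,0,0,255],[-0.021,-0.045,0.003,0,0,0,255],[-0.03,-0.063,0.003,0,0,0,255],[-0.0385,-0.081,0.003,0,0,0,255],[-0.047,-0.099,0.003,0,0,0,255],[-0.056,-0.1175,0.004,0,0,0,255],[-0.058,-0.122,0.02,0,0,0,255],[-0.058,-0.122,0.05,0,0,0,255],[-0.058,-0.122,0.06,0,0,0,255]]]'
python3 - <<'E'
from w import *
m=bot.camera_model("scene");w=bot.camera("scene");cv2.imwrite("pics/s6.png",cv2.resize(w[140:310,130:390],(780,510),interpolation=cv2.INTER_CUBIC))
E
```

```text
clock: 12.53
eef_pos: [0.4833, 0.0287, 0.0892]
tool_rot: [0.847, 0.531, 0.0, 0.001]
ft_force: [1.5, -0.1, -3.3]
grip_width: 0.039
```

View pics/s6.png

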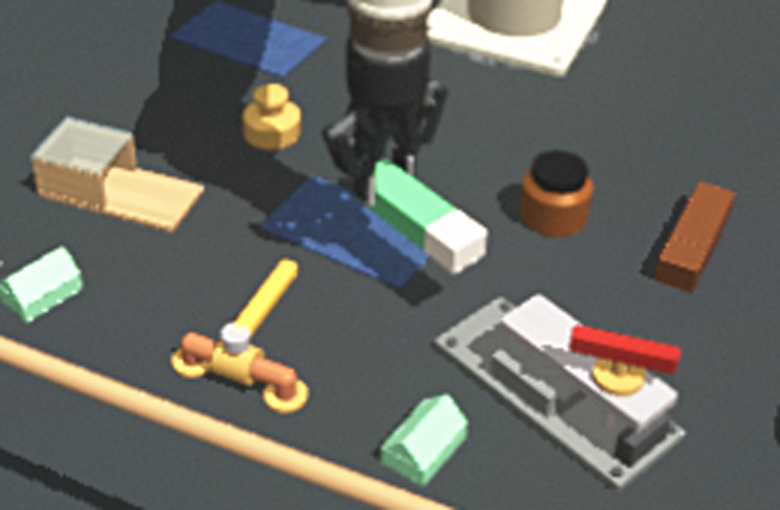

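The bar is out, held level by the green end with the white end clear. The cock is shut and the clamp undone. Next I'll lay it on the pad.

```bash
python3 -m jog '[[[-0.006,-0.03,0,0,0,6,255],[-0.014,-0.06,0,0,0,12,255],[-0.025,-0.093,0,0,0,18.5,255],[-0.025,-0.093,-0.025,0,0,18.5,255],[-0.025,-0.093,-0.045,0,0,18.5,255],[-0.025,-0.093,-0.058,0,0,18.5,255],[-0.025,-0.093,-0.063,0,0,18.5,255],[-0.025,-0.093,-0.066,0,0,18.5,255],[-0.025,-0.093,-0.067,0,0,18.5,255],[-0.025,-0.093,-0.067,0,0,18.5,255]]]'
```

```text
clock: 13.42
eef_pos: [0.4553, -0.0634, 0.0213]
tool_rot: [0.75, 0.661, -0.003, -0.001]
ft_force: [-8.8, -2.2, 12.5]
grip_width: 0.039
```

```bash
python3 -m jog '[[[0,0,0,0,0,0,120],[0,0,0,0,0,0,60],[0,0,0,0,0,0,60],[0,0,0,0,0,0,60],[0,0,0.03,0,0,0,60],[0,0,0.07,0,0,0,60],[0,0,0.11,0,0,0,60],[0,0,0.15,0,0,0,60],[0,0,0.15,0,0,0,60],[0,0,0.15,0,0,0,60]]]'
python3 - <<'E'
from w import *
m=bot.camera_model("wrist");w=bot.camera("wrist");cv2.imwrite("pics/w7.png",w)
print("green");rect(m,w,(50,90,60),(80,255,255),.034)
print("white");rect(m,w,(0,0,150),(180,60,255),.034)
print("pad");rect(m,w,(95,80,40),(125,255,255),.004)
E
```

```text
clock: 14.25
eef_pos: [0.461, -0.0631, 0.1732]
tool_rot: [0.75, 0.661, 0.002, 0.003]
ft_force: [-0.3, -0.2, -0.6]
grip_width: 0.0651
green
c [458.5 -34.9] size [40.7 98.8] yaw 83.9
white
c [ 696.9 -233.1] size [70.9 20.6] yaw 134.2
c [465.9  35.6] size [42.6 41.2] yaw 173.4
pad
c [ 215.1 -317.9] size [ 38.8 106. ] yaw 45.9
c [461.8 -12.8] size [ 99.  168.6] yaw 82.9
```

View pics/w7.png

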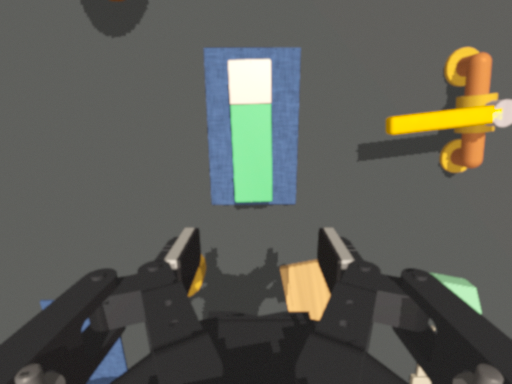

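The bar lies flat on the pad, white end at (250,80) and green end at (252,200). I'll turn the wrist by half a turn and take the white end, so the camera will look towards the hood.

```bash
python3 -m jog '[[[0.005,0.03,0,0,0,7,60],[0.005,0.06,0,0,0,14,60],[0.005,0.098,0,0,0,21,60],[0.005,0.098,0,0,0,28,60],[0.005,0.098,0,0,0,35,60],[0.005,0.098,0,0,0,42,60],[0.005,0.098,0,0,0,49,60],[0.005,0.098,0,0,0,56,60],[0.005,0.098,0,0,0,63,60],[0.005,0.098,0,0,0,70,60]]]'
python3 -m jog '[[[0,0,0,0,0,7,60],[0,0,0,0,0,14,60],[0,0,0,0,0,21,60],[0,0,0,0,0,28,60],[0,0,0,0,0,35,60],[0,0,0,0,0,42,60],[0,0,0,0,0,49,60],[0,0,0,0,0,56,60],[0,0,0,0,0,63,60],[0,0,0,0,0,70,60]]]'
python3 -m jog '[[[0,0,0,0,0,7,60],[0,0,0,0,0,14,60],[0,0,0,0,0,21,60],[0,0,0,0,0,28,60],[0,0,0,0,0,35,60],[0,0,0,0,0,41,60],[0,0,0,0,0,41,60],[0,0,0,0,0,41,60]]]'
python3 - <<'E'
from w import *
o=bot.get_obs();print(np.degrees(o['joint_pos']).round(1))
m=bot.camera_model("wrist");w=bot.camera("wrist");cv2.imwrite("pics/w8.png",w)
print("green");rect(m,w,(50,90,60),(80,255,255),.034)
print("white");rect(m,w,(0,0,150),(180,60,255),.034)
print("tray");rect(m,w,(8,60,80),(25,255,255),.008)
E
```

```text
clock: 15.13
eef_pos: [0.462, 0.0351, 0.1679]
tool_rot: [0.233, 0.973, -0.001, -0.002]
ft_force: [0.2, 0.3, -0.5]
grip_width: 0.0652
clock: 15.97
eef_pos: [0.462, 0.035, 0.1679]
tool_rot: [-0.367, 0.93, 0.001, -0.002]
ft_force: [-0.4, 0.8, -1.0]
grip_width: 0.0651
clock: 16.63
eef_pos: [0.4624, 0.0351, 0.1685]
tool_rot: [-0.667, 0.745, 0.001, -0.001]
ft_force: [0.5, -0.7, 0.2]
grip_width: 0.0653
[  4.3  12.5 -12.3  65.4   0.  -79.3]
green
c [456.  -59.8] size [39.8 47.8] yaw 83.5
white
c [310.4 200. ] size [45.8 26. ] yaw 119.6
c [529.  156.8] size [52.3 51. ] yaw 155.8
c [466.1  34.9] size [42.6 41.5] yaw 173.5
tray
c [291.3 321.8] size [116.1  42.7] yaw 129.6
c [326.2 152.9] size [79.5 22.5] yaw 138.1
c [699.6  18.5] size [64.9 55.9] yaw 179.9
c [697.4 -57.7] size [68.9 61.9] yaw 179.6
```

```bash
python3 -m jog '[[[0.0035,0,-0.04,0,0,0,60],[0.0035,0,-0.08,0,0,0,60],[0.0035,0,-0.12,0,0,0,60],[0.0035,0,-0.138,0,0,0,60],[0.0035,0,-0.147,0,0,0,60],[0.0035,0,-0.151,0,0,0,60],[0.0035,0,-0.151,0,0,0,60],[0.0035,0,-0.151,0,0,0,120],[0.0035,0,-0.151,0,0,0,180],[0.0035,0,-0.151,0,0,0,255]]]'
python3 -m jog '[[[0,0,0,0,0,0,255],[0,0,0,0,0,0,255],[0,0,0,0,0,0,255]]]'
```

```text
clock: 17.52
eef_pos: [0.4686, 0.0353, 0.0211]
tool_rot: [-0.667, 0.745, -0.001, 0.002]
ft_force: [-1.4, -0.4, 5.5]
grip_width: 0.0389
clock: 17.77
eef_pos: [0.4686, 0.0353, 0.0211]
tool_rot: [-0.667, 0.745, -0.001, 0.002]
ft_force: [-0.4, -0.1, 6.2]
grip_width: 0.0387
```

```bash
python3 -m jog '[[[0,0,0.03,0,0,0,255],[0,0,0.07,0,0,0,255],[0.005,-0.02,0.10,0,0,3,255],[0.015,-0.06,0.10,0,0,6,255],[0.025,-0.1,0.10,0,0,9.7,255],[0.038,-0.13,0.10,0,0,9.7,255],[0.038,-0.152,0.10,0,0,9.7,255],[0.038,-0.152,0.10,0,0,9.7,255],[0.038,-0.152,0.10,0,0,9.7,255]]]'
python3 - <<'E'
from w import *
o=bot.get_obs();print(np.degrees(o['joint_pos']).round(1))
m=bot.camera_model("wrist");w=bot.camera("wrist");cv2.imwrite("pics/w9.png",w)
print("green");rect(m,w,(50,90,60),(80,255,255),o["eef_pos"][2]+.013)
print("tray");rect(m,w,(8,60,80),(25,255,255),.008)
E
```

```text
clock: 18.52
eef_pos: [0.5044, -0.1178, 0.1189]
tool_rot: [0.727, -0.687, -0.001, -0.0]
ft_force: [0.1, 0.5, -5.6]
grip_width: 0.0385
[ -13.2   20.7   -8.9   60.5    0.  -106.5]
green
c [ 507.3 -185.2] size [91.2 39.3] yaw 92.8
tray
c [701.3 -28. ] size [ 56.1 132. ] yaw 83.1
c [ 336.6 -166.1] size [68.7 95.4] yaw 3.8
```

View pics/w9.png

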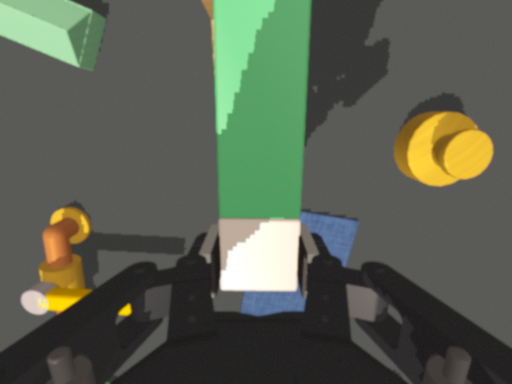

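Camera note: in w9 the held bar hides the hood (green end top centre, 215–310 px). So I'll get the hood axis from the earlier unobstructed top view.

```bash
python3 - <<'E'
from w import *
m=bot.camera_model("top");t=cv2.imread("pics/t5.png")
f=lambda u,v,z:onz(m,140+u/3.478,100+v/3.478,z).round(4)
for n,u,v,z in(("floorTL",581,215,.008),("floorBL",584,290,.008),("roofML",671,208,.056),("roofMB",673,287,.056),("roofTR",755,202,.056),("roofBR",759,277,.056)):print(n,f(u,v,z)[:2])
c=t[145:200,295:370];hsv=cv2.cvtColor(c,cv2.COLOR_BGR2HSV)
k=cv2.inRange(hsv,(8,90,110),(28,255,255));k[:,42:]=0
cs=max(cv2.findContours(k,0,2)[0],key=cv2.contourArea);r=cv2.minAreaRect(cs);print("floor",r)
print(np.array([onz(m,p[0]+295,p[1]+145,.008)[:2] for p in cv2.boxPoints(r)]).round(4).tolist())
M=np.array([onz(m,p[0]+295,p[1]+145,.008)[:2] for p in cs[:,0].astype(float)]);print(M.min(0),M.max(0))
s=bot.camera("scene");cv2.imwrite("pics/a.png",np.hstack([cv2.resize(c,(390,286),interpolation=cv2.INTER_CUBIC),cv2.resize(s[160:226,130:220],(390,286),interpolation=cv2.INTER_CUBIC)]))
E
```

```text
floorTL [ 0.5465 -0.1807]
floorBL [ 0.4729 -0.1852]
roofML [ 0.5503 -0.2607]
roofMB [ 0.4749 -0.264 ]
roofTR [ 0.5583 -0.3407]
roofBR [ 0.4867 -0.3457]
floor ((25.0, 26.5), (21.0, 26.0), 90.0)
[[0.5493, -0.1805], [0.5519, -0.2693], [0.48, -0.2706], [0.4775, -0.182]]
[ 0.47758048 -0.27058259] [ 0.55167884 -0.18061249]
```

View pics/a.png

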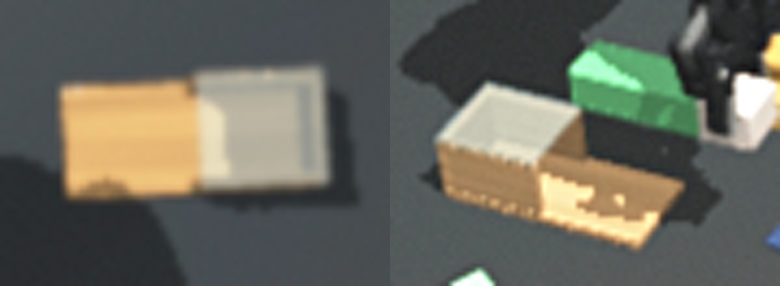

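The hood axis runs from (0.510,-0.183) through the mouth at about (0.516,-0.263), at −85.5°. The bar is already nearly on that line. I'll lower it in front of the mouth, then check the fit in the pictures by numbers.

```bash
python3 -m jog '[[[0.0007,0,-0.03,0,0,1.2,255],[0.0007,0,-0.06,0,0,1.2,255],[0.0007,0,-0.08,0,0,1.2,255],[0.0007,0,-0.087,0,0,1.2,255],[0.0007,0,-0.087,0,0,1.2,255],[0.0015,-0.01,-0.087,0,0,1.2,255],[0.0022,-0.02,-0.087,0,0,1.2,255],[0.003,-0.03,-0.087,0,0,1.2,255],[0.003,-0.03,-0.087,0,0,1.2,255]]]'
python3 - <<'E'
from w import *
cv2.imwrite("pics/b.png",np.hstack([cv2.resize(bot.camera("scene")[160:226,130:220],(390,286),interpolation=cv2.INTER_CUBIC),cv2.resize(bot.camera("top")[145:200,295:370],(390,286),interpolation=cv2.INTER_CUBIC)]))
m=bot.camera_model("wrist");w=bot.camera("wrist");o=bot.get_obs();rect(m,w,(50,90,60),(80,255,255),o["eef_pos"][2]+.013)
E
```

```text
clock: 19.37
eef_pos: [0.5099, -0.1499, 0.034]
tool_rot: [0.734, -0.679, 0.002, -0.0]
ft_force: [-0.6, -0.9, -5.4]
grip_width: 0.0388
c [ 513.5 -215.3] size [91.3 39.5] yaw 94.5
```

View pics/b.png

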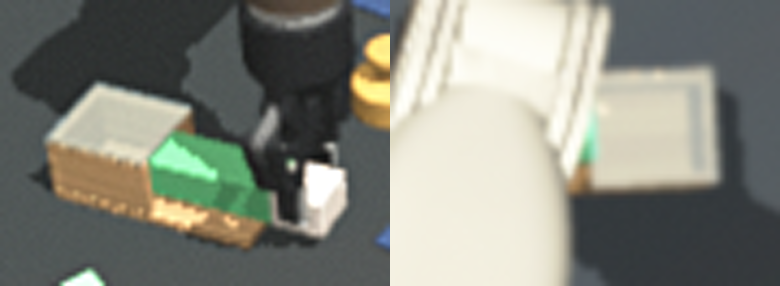

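The green end enters the mouth centred (left panel (150,160), right panel about (592,135)), with no contact force. I'll slide it in, lower it onto the tray, then push gently to the stop.

```bash
python3 -m jog '[[[0.0005,-0.012,0,0,0,0,255],[0.001,-0.024,0,0,0,0,255],[0.002,-0.036,0,0,0,0,255],[0.0025,-0.048,0,0,0,0,255],[0.003,-0.058,0,0,0,0,255],[0.003,-0.058,-0.004,0,0,0,255],[0.003,-0.058,-0.007,0,0,0,255],[0.003,-0.058,-0.008,0,0,0,255],[0.003,-0.058,-0.008,0,0,0,255]]]'
```

```text
clock: 20.27
eef_pos: [0.5114, -0.2061, 0.0252]
tool_rot: [0.735, -0.678, 0.001, 0.001]
ft_force: [-2.0, -4.2, 2.9]
grip_width: 0.0386
```

```bash
python3 -m jog '[[[0,-0.002,0,0,0,0,255],[0.0005,-0.004,0,0,0,0,255],[0.0005,-0.006,0,0,0,0,255],[0.0005,-0.008,0,0,0,0,255]]]'; python3 -m jog '[[[0,-0.0015,0,0,0,0,255],[0,-0.003,0,0,0,0,255],[0,-0.003,0,0,0,0,255]]]'
```

```text
clock: 20.6
eef_pos: [0.5123, -0.2108, 0.0252]
tool_rot: [0.736, -0.677, -0.0, -0.002]
ft_force: [-0.8, 5.7, 4.5]
grip_width: 0.0383
clock: 20.85
eef_pos: [0.5126, -0.2142, 0.0252]
tool_rot: [0.736, -0.677, 0.0, -0.002]
ft_force: [-0.2, 4.5, 5.8]
grip_width: 0.0389
```

```bash
python3 -m jog '[[[0,-0.0015,0,0,0,0,255],[0,-0.003,0,0,0,0,255],[0,-0.003,0,0,0,0,255]]]'; python3 -m jog '[[[0,-0.0015,0,0,0,0,255],[0,-0.003,0,0,0,0,255],[0,-0.003,0,0,0,0,255]]]'
```

```text
clock: 21.1
eef_pos: [0.5126, -0.2162, 0.0252]
tool_rot: [0.736, -0.677, -0.001, -0.002]
ft_force: [-1.1, 8.4, 6.1]
grip_width: 0.0388
clock: 21.35
eef_pos: [0.5125, -0.2162, 0.0252]
tool_rot: [0.737, -0.676, -0.003, -0.005]
ft_force: [-0.2, 16.5, 9.3]
grip_width: 0.0384
```

Position stalled at the predicted stop while the force rose to 16 N. I'll release, rise and check.

```bash
python3 -m jog '[[[0,0,0,0,0,0,120],[0,0,0.002,0,0,0,60],[0,0,0.002,0,0,0,60],[0,0,0.002,0,0,0,60],[0,0,0.03,0,0,0,60],[0,0,0.07,0,0,0,60],[0,0.03,0.11,0,0,0,60],[0,0.06,0.15,0,0,0,60],[0,0.06,0.15,0,0,0,60],[0,0.06,0.15,0,0,0,60]]]'
python3 - <<'E'
from w import *
m=bot.camera_model("wrist");w=bot.camera("wrist");cv2.imwrite("pics/w12.png",w)
print("green out");rect(m,w,(50,90,60),(80,255,255),.038)
print("white");rect(m,w,(0,0,170),(180,50,255),.038)
print("wood");rect(m,w,(8,60,80),(25,255,255),.008)
E
```

```text
clock: 22.18
eef_pos: [0.5142, -0.1612, 0.1789]
tool_rot: [0.736, -0.677, 0.004, -0.002]
ft_force: [-0.1, -0.2, -0.1]
grip_width: 0.0657
green out
c [ 514.1 -250.3] size [25.7 37.4] yaw 4.1
white
c [ 511.8 -216.6] size [39.9 39.1] yaw 94.1
c [ 517.5 -297.8] size [65.8 77.5] yaw 4.6
wood
c [694.9 -53.6] size [43.5 83.1] yaw 77.0
c [ 340.2 -164.3] size [89.3 70.1] yaw 144.4
c [ 512.5 -224.9] size [87.4 80.6] yaw 93.8
```

The white end's outer edge sits 15.8 mm inside the tray's front edge (14 expected when seated), and the bar's yaw matches the hood's within 0.5°. I'll move the arm clear and check the rest against the first top picture.

```bash
python3 -m jog '[[[-0.03,0,0.03,0,0,0,60],[-0.07,-0.02,0.05,0,0,0,60],[-0.11,-0.04,0.05,0,0,0,60],[-0.15,-0.06,0.05,0,0,0,60],[-0.18,-0.08,0.05,0,0,0,60],[-0.2,-0.1,0.05,0,0,0,60],[-0.2,-0.1,0.05,0,0,0,60]]]'
python3 - <<'E'
from w import *
m=bot.camera_model("top");t=bot.camera("top");a=cv2.imread("pics/top0.png");a=cv2.resize(a,(512,384),interpolation=cv2.INTER_AREA)
d=cv2.absdiff(cv2.resize(cv2.resize(t,(800,600)),(512,384),interpolation=cv2.INTER_AREA),a).max(2)
k=cv2.morphologyEx((d>40).astype(np.uint8),cv2.MORPH_OPEN,np.ones((3,3)))
for c in cv2.findContours(k,0,2)[0]:
    x,y,w_,h_=cv2.boundingRect(c)
    if cv2.contourArea(c)>8: print("diff",x,y,w_,h_,onz(m,x+w_/2,y+h_/2,.03)[:2].round(3))
h=t.copy();
def sub(n,lo,hi,x0,y0,x1,y1,z):
    s=np.zeros_like(t);s[y0:y1,x0:x1]=t[y0:y1,x0:x1];print(n);rect(m,s,lo,hi,z,20)
sub("red",(0,120,80),(8,255,255),140,110,190,150,.116)
sub("yellow",(24,150,100),(34,255,255),240,122,300,165,.06)
sub("white",(0,0,170),(180,60,255),300,150,335,190,.038)
E
```

```text
clock: 22.82
eef_pos: [0.3061, -0.2649, 0.2227]
tool_rot: [0.732, -0.681, -0.002, 0.002]
ft_force: [0.5, -0.3, 0.2]
grip_width: 0.065
diff 232 341 19 25 [-0.092  0.024]
diff 190 341 94 43 [-0.121  0.038]
diff 252 313 7 4 [ 0.032 -0.018]
diff 192 310 26 53 [-0.04   0.145]
diff 219 309 66 43 [-0.018 -0.008]
diff 407 301 10 5 [ 0.084 -0.534]
diff 217 300 8 13 [0.057 0.096]
diff 280 299 14 18 [ 0.057 -0.122]
diff 464 297 22 7 [ 0.1   -0.741]
diff 342 223 5 5 [ 0.334 -0.308]
diff 232 214 280 170 [ 0.094 -0.402]
diff 312 164 40 16 [ 0.512 -0.263]
diff 193 148 28 20 [0.547 0.159]
diff 268 126 4 8 [ 0.648 -0.05 ]
diff 146 124 37 23 [0.619 0.303]
diff 258 118 7 29 [ 0.639 -0.022]
diff 265 114 28 14 [ 0.68 -0.08]
red
c [612.  302.2] size [89.1 15.6] yaw 97.7
yellow
c [630.5 -18.8] size [77.4 15.6] yaw 178.4
white
c [ 513.3 -214.5] size [40.3 40.6] yaw 1.2
```

Unexpected reading: the red bar's yaw is 97.7°, against about 93.5° for a full 2.6 rad. That's near the top camera's resolution, but there is plenty of time, so I'll measure it from nearby.

```bash
python3 -m jog '[[[0.304,0.615,0,0,0,0,60],[0.304,0.615,0,0,0,0,60],[0.304,0.615,0,0,0,0,60],[0.304,0.615,0,0,0,0,60],[0.304,0.615,0,0,0,0,60],[0.304,0.615,0,0,0,0,60],[0.304,0.615,0,0,0,0,60],[0.304,0.615,0,0,0,0,60],[0.304,0.615,0,0,0,0,60],[0.304,0.615,0,0,0,0,60]]]'
python3 -m jog '[[[0.12,0.243,0,0,0,0,60],[0.12,0.243,0,0,0,0,60],[0.12,0.243,0,0,0,0,60],[0.12,0.243,0,0,0,0,60],[0.12,0.243,0,0,0,0,60],[0.12,0.243,0,0,0,0,60],[0.12,0.243,0,0,0,0,60],[0.12,0.243,0,0,0,0,60],[0.12,0.243,0,0,0,0,60]]]'
python3 - <<'E'
from w import *
o=bot.get_obs();print(np.degrees(o['joint_pos']).round(1))
m=bot.camera_model("wrist");w=bot.camera("wrist");cv2.imwrite("pics/w13.png",w)
rect(m,w,(0,150,90),(10,255,255),.116)
E
```

```text
clock: 23.7
eef_pos: [0.4965, 0.1144, 0.2225]
tool_rot: [0.736, -0.677, -0.001, 0.001]
ft_force: [1.1, 0.0, -0.4]
grip_width: 0.0655
clock: 24.45
eef_pos: [0.6156, 0.3564, 0.2201]
tool_rot: [0.736, -0.677, -0.001, 0.002]
ft_force: [0.2, -0.8, 0.2]
grip_width: 0.065
[ 30.1  40.7  39.9  89.5  -0.  -64.7]
c [611.3 301.5] size [87.8 14.7] yaw 96.5
```

The near view gives 96.5°, still a few degrees short of the expected angle. I'll grip it again and turn clockwise to feel for the stop.

```bash
python3 -m jog '[[[-0.0043,-0.035,-0.02,0,0,1.7,80],[-0.0043,-0.055,-0.05,0,0,1.7,100],[-0.0043,-0.055,-0.085,0,0,1.7,100],[-0.0043,-0.055,-0.105,0,0,1.7,100],[-0.0043,-0.055,-0.115,0,0,1.7,100],[-0.0043,-0.055,-0.117,0,0,1.7,100],[-0.0043,-0.055,-0.117,0,0,1.7,180],[-0.0043,-0.055,-0.117,0,0,1.7,255],[-0.0043,-0.055,-0.117,0,0,1.7,255],[-0.0043,-0.055,-0.117,0,0,1.7,255]]]'
for i in 1; do python3 -c "
from h import *
o=bot.get_obs();print(o['ft_torque'].round(2),np.degrees(o['joint_pos']).round(2)[[0,5]])"; done
python3 -m jog '[[[0,0,0,0,0,-1,255],[0,0,0,0,0,-2,255],[0,0,0,0,0,-2,255]]]'
python3 -c "
from h import *
o=bot.get_obs();print(o['ft_torque'].round(2),np.degrees(o['joint_pos']).round(2)[[0,5]])"
python3 -m jog '[[[0,0,0,0,0,-1.5,255],[0,0,0,0,0,-3,255],[0,0,0,0,0,-3,255]]]'
python3 -c "
from h import *
o=bot.get_obs();print(o['ft_torque'].round(2),np.degrees(o['joint_pos']).round(2)[[0,5]])"
```

```text
clock: 25.33
eef_pos: [0.6116, 0.3001, 0.11]
tool_rot: [0.746, -0.666, -0.0, -0.001]
ft_force: [-6.0, -0.5, 7.8]
grip_width: 0.0144
[-0.34  1.07  0.22] [ 26.12 -70.29]
clock: 25.58
eef_pos: [0.6116, 0.3002, 0.11]
tool_rot: [0.735, -0.679, 0.0, -0.001]
ft_force: [-3.8, -2.2, 5.6]
grip_width: 0.0144
[-0.45  0.97  1.12] [ 26.14 -68.4 ]
clock: 25.83
eef_pos: [0.6116, 0.3002, 0.1101]
tool_rot: [0.717, -0.697, 0.001, -0.001]
ft_force: [-3.3, -3.3, 5.6]
grip_width: 0.0145
[-0.55  0.87  1.96] [ 26.16 -65.51]
```

The torque climbed straight away (0.2, then 1.1, then 2.0 N m within 5°, against 0.12 of friction), so the nut was already on its stop. I'll release, retreat and hand in after a last angle check.

```bash
python3 -m jog '[[[0,0,0,0,0,0,160],[0,0,0,0,0,0,80],[0,0,0,0,0,0,60],[0,0,0,0,0,0,60],[0,0,0.04,0,0,0,60],[0,0,0.08,0,0,0,60],[0,0.02,0.11,0,0,0,60],[0,0.05,0.11,0,0,0,60],[0,0.05,0.11,0,0,0,60],[0,0.05,0.11,0,0,0,60]]]'
python3 - <<'E'
from w import *
m=bot.camera_model("wrist");w=bot.camera("wrist");print("red");rect(m,w,(0,150,90),(10,255,255),.116)
m=bot.camera_model("top");t=bot.camera("top");s=np.zeros_like(t);s[150:190,300:335]=t[150:190,300:335];print("white");rect(m,s,(0,0,170),(180,60,255),.038,20)
s=np.zeros_like(t);s[122:165,240:300]=t[122:165,240:300];print("yellow");rect(m,s,(24,150,100),(34,255,255),.06,20)
print(bot.get_obs()["ft_force"].round(1),bot.get_obs()["clock"]);print(bot.job_done())
E
```

```text
clock: 26.67
eef_pos: [0.6119, 0.3514, 0.2175]
tool_rot: [0.716, -0.698, 0.0, -0.001]
ft_force: [-0.2, 0.1, -0.2]
grip_width: 0.0653
red
c [610.9 301.4] size [87.7 14.7] yaw 96.3
white
c [ 513.3 -214.5] size [40.3 40.6] yaw 1.2
yellow
c [630.5 -18.7] size [77.4 15.2] yaw 178.4
[-1.   0.3 -0.5] 26.7667
the job is handed in; nothing more can be done
None
```

The job is done and handed in at 26.8 s, with the arm clear of everything. No verdict was reported.

- **Cock:** I pushed the handle onto its hard stop (25 N). In the last top picture it lies square across the pipe, within about 2°.
- **Clamp nut:** I turned it clockwise until it met its stop (1.9 N m). The cameras put the bar's turn at about 145–147°, a few degrees short of the nominal 149°. I gripped it again and turned clockwise: the torque rose at once and the bar stayed at 96°, so it was already on the stop.
- **Prism bar:** I drew it straight out from under the strap, laid it on the far blue pad and let go. I then took it by the white end with the wrist turned half round and slid it green end first under the hood.
    - **End stop:** the bar stopped at the predicted position as the push force rose to 16 N. Its white end sits 15.8 mm inside the tray's front edge, against 14 mm expected.
    - **Lying:** its direction matches the hood's within about 0.5° in the near view. I judged it flat from the downward force on the tray, not from a picture.
- **Other things:** a before-and-after top comparison showed changes only at the robot and its shadow, the cock, the clamp and the hood. That was taken before the second grip on the nut.

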